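Seal a cup with the heated lid press

TASK

Seal the cup waiting in the lid press: first pull the black power knob on the control box out until it clicks and stays out, then bring the press lever fully down and hold it there for about two seconds, and let it come all the way up again. Only then push the power knob fully back in. Leave the bottle, the shaker and the cup stack where they stand.

Things in the scene. Friction and masses are not known exactly. Their poses are not given: they have to be found in the camera images.
- control_box: Power unit of the press, fixed: an aluminium box 180 mm wide (y), 150 deep, 60 thick, tilted on a dark foot. Origin: centre of the foot's underside, z up, x away from the operator. Its panel faces the operator (-x) and up; the panel normal in this frame is (-0.573, 0, 0.820), 35 deg from vertical. A dial and a lens, 6 to 8 mm high, sit in the panel's upper corners.
- guard_bar (a point): Middle of the crossbar (12 mm round, 160 mm long, along y) of the steel guard hoop, which rises 170 mm from the panel's upper edge, parallel to the knob's axis and 89 mm behind it. The bar lies above the knob and bars the way from straight above: come in tilted, along the panel normal, where there is room.
- power_knob (a joint): How far the knob is out, in m: 0 = pushed in (off), 0.025 = out in its detent (on); the knob stays by itself in either place. It snaps across the middle and needs about 10 N along its axis either way. It starts pushed in.
- knob_head (a point): Centre of the black mushroom head of the power knob: 42 mm across, 26 mm long, its straight rim 15 mm, on a 16 mm steel stem. Pushed in, its centre stands 38 mm off the panel and its top 52 mm (top is 14 mm above this point). Moves with the knob; its z axis is the pull direction (panel normal), its y axis is level, along the control box's y.
- press: Hand lid press, fixed: dark base plate 220 x 160 x 15 mm, white column on the far side (top at 235 mm), paper cup 97 mm tall in its carrier (part of the press, does not come out), steel head above it that follows the lever. Origin: centre of the cup, on the base's underside; z up, x away from the operator. The lever's level pin runs along y through (0.070, 0, 0.215) m.
- press_lever (a joint): Lever angle in rad: 0 = up (the arms rise 0.35 rad from the pin towards the operator), 0.5 = fully down on its stop (arms 0.15 rad below level). A spring lifts it: about 2.5 N at the grip at the top, 6 N at the bottom; it flies up if let go while down. It starts up.
- lever_grip (a point): Centre of the lever's black grip: a level round bar 24 mm thick, 136 mm long, along the press's y, between two arms 120 mm apart, 230 mm from the pin on the operator's side (-x). Lever up: 294 mm above the counter, x = -0.146 m in the press frame; down: 181 mm, x = -0.157 m. Turns with the lever. Free space of 60 mm all round it between the arms.
- syrup_bottle: Amber glass bottle, 68 mm across, 190 mm high, standing; bystander. Origin at the centre of its underside.
- shaker: Steel cocktail shaker, 86 mm across, 178 mm high, standing; bystander. Origin at the centre of its underside.
- cup_stack: Stack of paper cups upside down, 90 mm across, 180 mm high; bystander. Origin at the centre of its underside.

How it is judged:
On the way, in this order (a step that is already met when the one before it is completed fails the run):
1. the power knob is out in its detent (value of joint power_knob above 0.021 m and value of joint press_lever below 0.1 rad), for 0.2 s.
2. with the knob out, the lever is fully down and held for over a second (value of joint power_knob above 0.02 m and value of joint press_lever above 0.44 rad), for 1.2 s.
3. the lever is all the way up again, the knob still out (value of joint power_knob above 0.02 m and value of joint press_lever below 0.06 rad), for 0.2 s.
At the end, for the whole second after the job is handed in: The power knob is pushed in to within 3 mm of home, the lever is up within 0.06 rad, and the bottle, shaker and cup stack are within 20 mm of where they stood (value of joint power_knob below 0.003 m and value of joint press_lever below 0.06 rad and distance of each of syrup_bottle, shaker, cup_stack from where it was at the start of the episode below 0.02 m); the robot touches nothing.
It fails at once if the bottle, the shaker or the cup stack is shoved more than 20 mm or tipped over (distance of any of syrup_bottle, shaker, cup_stack from where it was at the start of the episode above 0.02 m or angle between any of syrup_bottle, shaker, cup_stack's own z axis and vertical above 0.5 rad).
It also fails if it takes over 72 s, if anything falls off the work surface, if the arm or the gripper's body presses on something with over 40 N, if the wrist force passes 120 N, or if a joint passes its speed limit or range.

ROBOT

A 6-joint arm with a two-finger parallel gripper is mounted at the origin on the work surface. World frame = base frame: x ahead of the robot, y to its left, z up, the work surface at z = 0. Lengths are in m, angles in rad, forces in N, time in s.
With the tool pointing down it reaches from about 0.35 to 0.775 m from the base axis. Payload 7.3 kg.
Tool frame: the origin (TCP) lies at the very end of the fingers, on their centre line; the grasp point (between the pads) lies 19 mm behind it; z points along the fingers, y is the line along which they close (so a half turn about z gives the same grasp; the last joint's range is limited). The gripper opens to 92 mm and grips with 3 to 60 N. Pads are 19 mm wide; open, the fingers measure 130 mm over their backs; the gripper's body (75 mm by 190 mm) begins 47 mm behind the grasp point.
Start: joints at [1.074, 0.342, 1.524, -0, 1.275, -0.146], TCP at [0.18, 0.493, 0.195] pointing down, gripper open.
Joint ranges: [-2.53, 2.53], [-0.77, 2.02], [0.04, 2.7], [-1, 4.14], [0.28, 2.66], [-3.11, 3.11]. Speed limits (rad/s): [2.57, 2.57, 3.14, 3.14, 3.14, 3.14].

INTERFACE

Orientations are given as [roll, pitch, yaw] about the fixed x, y, z axes, in that order (R = Rz(yaw) Ry(pitch) Rx(roll)).
In Python, from cell import robot gives the robot as it stands. The module is installed in compiled form; this text tells all that it offers.
- The arm moves only by the tool arm_command, never from a script. Its argument "moves" is a list of rows, each a list of 3 entries, a list of its own where there are three numbers: the shift along the tool's x, y, z in m, then the turn, a rotation vector about the tool's x, y, z in rad, then the finger opening in m, from 0 to 0.0918. In form: [[[dx, dy, dz], [ax, ay, az], claw], ...]. A call has exactly 5 rows; each row is the pose to reach, as a shift and turn from the pose commanded when the call began, along the tool's axes at that moment; what a row does not reach only later rows make up. A row lasts 1/10 s, in which the tool goes at most 50 mm and 8.59 degrees, less where a joint would pass 70% of its speed; a pose out of reach is approached as far as the arm can. A call with a gripper value outside its range is refused whole. The fingers move at their own pace and stop on an object; "squeeze" is the grip in N (left out, the last holds). Time passes only in rows, so rows that repeat a pose let the fingers close, or fill a call up. It gives the time, the measured TCP pose, the force, the opening and the grip force at its end, in the units of the state.
- robot.observe(): the state, without advancing time (a new reading comes with each control period).
- robot.read_camera(name): name is "side" or "top"; returns the picture (400x640x3 uint8, red, green, blue); there is no depth.
- robot.camera_model(name): a dict with "fx", "fy", "cx", "cy" (pixels), "R" (3x3) and "t" (3): a world point X has camera coordinates R X + t. Camera axes: x right, y down, z forward; pixel columns grow to the right and rows downward; lengths in m; the calibration is good to about 2 mm. A picture is of the moment at which its call begins. camera_model takes no time and is no camera call.
- robot.hand_in(): hands the job in; it is judged then, once.
The state is a dict: "time": time; "qpos": joint angles; "qvel": joint speeds; "joint_efforts": joint torques, N m; "tool_pos": TCP position; "tool_rot": TCP orientation; "contact_force": force on the tool from outside, world axes, zero at the start; "torque": the same for the moment, N m; "opening": finger opening in m; "grip_force": force on a finger pad.
Only numpy, scipy, OpenCV 4.12 (cv2) and the standard library are available. Lean on these libraries where they do the work, as an engineer would, in place of code of your own. Each camera call takes 0.05 s, during which the arm holds its last target. There are 200 camera calls.

## Working session

There is one attempt and no reset: what is moved stays moved. The work goes in short steps, Python scripts to look and compute and a tool call to move; the robot and the scene stay as the last step left them, time stands still between calls to the robot, and variables do not carry over. Pictures are saved under pics/ and viewed, at most 10 in all, crops included, and the job is handed in when it is done.

Besides the shell and the picture viewer there is one more tool, called after "Call:" in YAML: its name, and indented under it one key for each argument. arm_command: Moves the arm, as the interface text tells. Its arguments: {"type":"object","properties":{"moves":{"type":"array"},"squeeze":{"type":"number"}},"required":["moves"]}

```bash
mkdir -p pics; python3 - <<'E'
from cell import robot
import cv2,json
for n in("side","top"):
    im=robot.read_camera(n); cv2.imwrite(f"pics/{n}0.png",im[:,:,::-1])
    m=robot.camera_model(n); print(n,{k:(v.round(4).tolist() if hasattr(v,'round') and hasattr(v,'tolist') else v) for k,v in m.items()})
print(robot.observe())
E
```

```text
side {'fx': 519.6595355168943, 'fy': 519.6595355168943, 'cx': 324.335454790397, 'cy': 201.98026672963027, 'R': [[0.7067, 0.7075, -0.007], [0.3985, -0.4061, -0.8223], [-0.5846, 0.5783, -0.569]], 't': [-0.4088, -0.086, 2.0651]}
top {'fx': 439.33916841669367, 'fy': 439.33916841669367, 'cx': 318.2119847490679, 'cy': 198.01697137815614, 'R': [[-0.0204, -0.9998, 0.001], [-0.9914, 0.0202, -0.1292], [0.1291, -0.0036, -0.9916]], 't': [0.0035, 0.6489, 1.6103]}
{'time': 0.1, 'qpos': array([ 1.07398230e+00,  3.42620777e-01,  1.52490961e+00,  9.11875379e-06,
        1.27536739e+00, -1.45990855e-01]), 'qvel': array([ 0.00081447, -0.00088443, -0.0019453 , -0.00053025, -0.00206125,
       -0.0001823 ]), 'joint_efforts': array([ 2.92061806e-03, -4.32004631e+01, -2.44694370e+01,  7.21009914e-02,
        5.26101503e-02, -8.95003222e-05]), 'tool_pos': array([0.18021179, 0.4926875 , 0.19423537]), 'tool_rot': array([-3.14030268e+00, -1.98488036e-04,  2.79076669e+00]), 'contact_force': array([-0.43069998,  0.67646825, -0.1984521 ]), 'torque': array([-0.01342858, -0.01031745, -0.01209726]), 'grip_force': 0.0, 'opening': 0.09155782890589312}
```

View pics/side0.png

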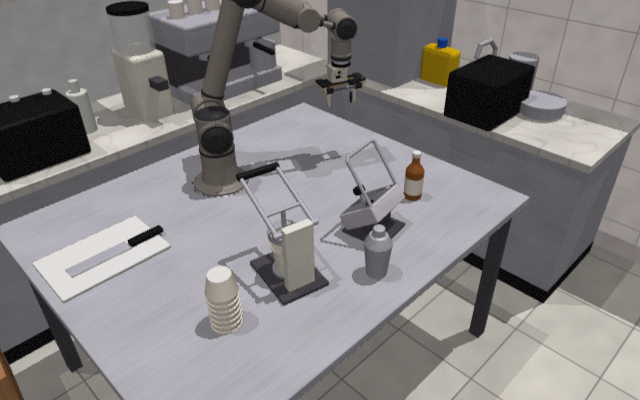

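View pics/top0.png

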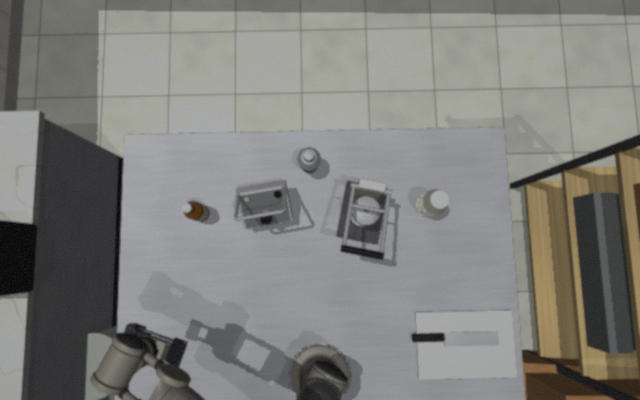

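The side view (from the far side) shows the grip near (259,171), the knob near (359,189), and the shaker, bottle and cups around them. The top view shows the knob near (266,219) and the grip near (363,252). Next I'll enlarge both.

```bash
python3 - <<'E'
import cv2
a=cv2.imread("pics/side0.png")[130:250,230:430]; b=cv2.imread("pics/top0.png")[165:265,225:405]
def f(a,s,x0,y0,n):
    a=cv2.resize(a,None,fx=s,fy=s,interpolation=cv2.INTER_CUBIC)
    for i in range(0,a.shape[1],20*s): cv2.line(a,(i,0),(i,6),(0,0,255),1);cv2.putText(a,str(x0+i//s),(i,18),0,.4,(0,0,255),1)
    for i in range(0,a.shape[0],20*s): cv2.line(a,(0,i),(6,i),(0,0,255),1);cv2.putText(a,str(y0+i//s),(8,i+4),0,.4,(0,0,255),1)
    cv2.imwrite(n,a)
f(a,4,230,130,"pics/sc.png"); f(b,4,225,165,"pics/tc.png")
E
```

```text
(no output)
```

View pics/sc.png

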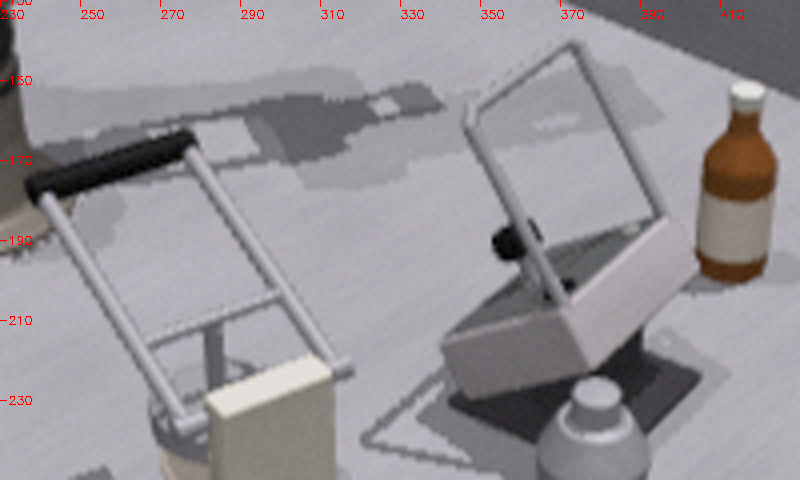

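View pics/tc.png

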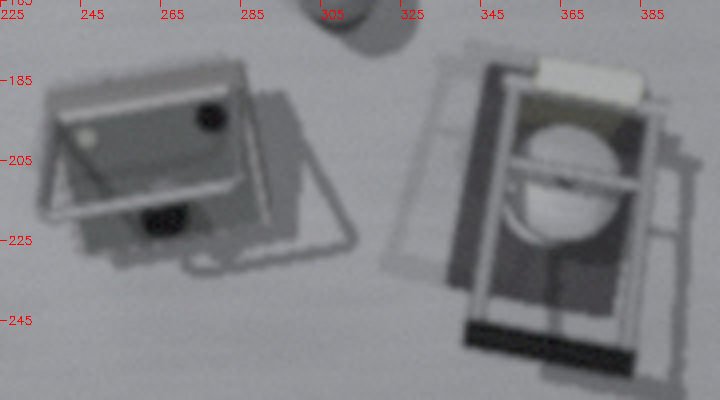

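```bash
cat >h.py <<'E'
from cell import robot
import numpy as np, cv2
from scipy.spatial.transform import Rotation as R
def tri(s,t):
    P=[]
    for n in("side","top"):
        m=robot.camera_model(n); K=np.array([[m["fx"],0,m["cx"]],[0,m["fy"],m["cy"]],[0,0,1]])
        P.append(K@np.c_[m["R"],m["t"]])
    X=cv2.triangulatePoints(P[0],P[1],np.array(s,float).reshape(2,1),np.array(t,float).reshape(2,1))
    X=(X[:3]/X[3]).ravel()
    e=[np.round((p@np.r_[X,1])[:2]/(p@np.r_[X,1])[2]-q,1) for p,q in zip(P,(s,t))]
    return X,e
E
python3 - <<'E'
from h import *
pts=dict(gripP=((277.5,165),(342.2,248.5)),gripM=((239.2,177.2),(383.2,255.7)),grip=((258.3,171.1),(362.7,252.1)),
barP=((374,141.2),(236.2,218.2)),barM=((347.5,158.7),(284.5,211)),knob=((358.8,190),(266.3,219.8)))
X={}
for k,v in pts.items(): X[k],e=tri(*v); print(k,X[k].round(4),e)
for a in("grip","bar"):
    d=X[a+"P"]-X[a+"M"]; print(a,np.linalg.norm(d),"yaw",np.arctan2(-d[0],d[1]),(X[a+"P"]+X[a+"M"])/2)
E
```

```text
gripP [ 0.4563 -0.0792  0.2929] [array([-0.5,  0. ]), array([-0.5, -0.4])]
gripM [ 0.4315 -0.2063  0.295 ] [array([-0.7, -0. ]), array([-0.7, -0.5])]
grip [ 0.4434 -0.1434  0.2936] [array([-0.4,  0. ]), array([-0.4, -0.3])]
barP [0.5586 0.2543 0.2855] [array([-0.3,  0. ]), array([-0.3, -0.3])]
barM [0.5792 0.1013 0.2899] [array([-0.7,  0.1]), array([-0.7, -0.6])]
knob [0.5651 0.1774 0.1309] [array([-0.5,  0.1]), array([-0.5, -0.5])]
grip 0.12944237958131782 yaw -0.19264864854019226 [ 0.44387347 -0.14273802  0.29391655]
bar 0.1544319294977777 yaw 0.1340258514617993 [0.56887539 0.17777691 0.28768409]
```

```bash
cat >>h.py <<'E'
yaw=0.134; knob,_=tri((358.8,190),(266.3,218.4))
n=R.from_euler('z',yaw).apply([-0.573,0,0.820])
yk=np.array([-np.sin(yaw),np.cos(yaw),0]); RK=np.c_[np.cross(yk,-n),yk,-n]
def go(p,Rt):
    o=robot.observe(); Rc=R.from_euler('xyz',o["tool_rot"])
    print("t",round(o["time"],2),"pos",o["tool_pos"].round(4),"shift",Rc.inv().apply(p-o["tool_pos"]).round(4),"turn",(Rc.inv()*R.from_matrix(Rt)).as_rotvec().round(4))
E
python3 - <<'E'
from h import *
print(knob,n); go(knob+0.17*n,RK); go(np.array([.36,.26,.32]),RK)
for k,v in dict(bottle=((413,197),(195,212)),shaker=((377,272),(309,160)),cups=((226,325),(434,205))).items(): print(k,tri(*v))
E
```

```text
[0.56849379 0.17560488 0.13345778] [-0.5678633  -0.07655242  0.82      ]
t 0.1 pos [0.1802 0.4927 0.1942] shift [-0.3874 -0.2098 -0.0784] turn [-0.149  -0.5983 -0.4692]
t 0.1 pos [0.1802 0.4927 0.1942] shift [-0.2488 -0.1569 -0.1256] turn [-0.149  -0.5983 -0.4692]
bottle (array([ 0.60462553,  0.46204531, -0.01492309]), [array([ 1.7, -0.4]), array([1.6, 1.7])])
shaker (array([0.79731868, 0.0179246 , 0.0112291 ]), [array([ 1.6, -0.2]), array([1.3, 1.2])])
cups (array([ 0.62529501, -0.4445092 ,  0.00386229]), [array([-3.2, -0.1]), array([-2.6, -1.9])])
```

Call:
arm_command:
  moves:
    - [[-0.02, -0.02, -0.03], [-0.02, -0.08, -0.06], 0.09]
    - [[-0.05, -0.04, -0.06], [-0.05, -0.2, -0.15], 0.09]
    - [[-0.09, -0.06, -0.08], [-0.08, -0.32, -0.25], 0.09]
    - [[-0.13, -0.085, -0.1], [-0.11, -0.44, -0.35], 0.09]
    - [[-0.17, -0.11, -0.11], [-0.13, -0.53, -0.42], 0.09]
  squeeze: 45

```text
time: 0.6
tool_pos: [0.303, 0.331, 0.3066]
tool_rot: [3.126, 0.548, -3.06]
contact_force: [1.0, -0.5, 0.7]
opening: 0.0904
grip_force: 0.0
```

```bash
python3 -c "
from h import *
go(knob+0.17*n,RK); print(robot.observe()['qpos'].round(3))"
```

```text
t 0.6 pos [0.303  0.331  0.3066] shift [-0.1145 -0.1831  0.1066] turn [-0.0137 -0.0619 -0.0447]
[ 0.966 -0.074  1.848 -0.474  1.039 -0.514]
```

Call:
arm_command:
  moves:
    - [[-0.025, -0.04, 0.02], [-0.005, -0.02, -0.015], 0.09]
    - [[-0.05, -0.08, 0.04], [-0.01, -0.04, -0.03], 0.09]
    - [[-0.075, -0.12, 0.065], [-0.013, -0.06, -0.045], 0.09]
    - [[-0.1, -0.16, 0.09], [-0.013, -0.06, -0.045], 0.09]
    - [[-0.114, -0.182, 0.106], [-0.013, -0.06, -0.045], 0.09]

```text
time: 1.1
tool_pos: [0.4703, 0.1606, 0.2704]
tool_rot: [-3.141, 0.603, -3.015]
contact_force: [0.6, 2.3, 0.1]
opening: 0.0901
grip_force: 0.0
```

Call:
arm_command:
  moves:
    - [[0, 0, 0], [0, 0, 0], 0.09]
    - [[0, 0, 0], [0, 0, 0], 0.09]
    - [[0, 0, 0], [0, 0, 0], 0.09]
    - [[0, 0, 0], [0, 0, 0], 0.09]
    - [[0, 0, 0], [0, 0, 0], 0.09]

```text
time: 1.6
tool_pos: [0.4685, 0.1644, 0.2707]
tool_rot: [-3.141, 0.602, -3.01]
contact_force: [0.4, -0.5, 1.2]
opening: 0.09
grip_force: 0.0
```

```bash
python3 -c "
from h import *
go(knob+0.06*n,RK); print(robot.observe()['qpos'].round(3))"
```

```text
t 1.6 pos [0.4685 0.1644 0.2707] shift [-0.0047 -0.002   0.11  ] turn [-0.0019 -0.0076 -0.0023]
[ 0.218 -0.095  1.998 -0.083  0.64  -1.432]
```

Call:
arm_command:
  moves:
    - [[-0.001, -0.0, 0.03], [0, -0.007, -0.002], 0.09]
    - [[-0.002, -0.001, 0.06], [0, -0.007, -0.002], 0.09]
    - [[-0.004, -0.002, 0.1], [0, -0.007, -0.002], 0.09]
    - [[-0.005, -0.002, 0.14], [0, -0.007, -0.002], 0.09]
    - [[-0.005, -0.002, 0.14], [0, -0.007, -0.002], 0.09]

```text
time: 2.1
tool_pos: [0.5511, 0.1723, 0.1521]
tool_rot: [-3.139, 0.599, -3.009]
contact_force: [-0.4, -0.2, -1.1]
opening: 0.0901
grip_force: 0.0
```

```bash
python3 - <<'E'
from h import *
go(knob-0.022*n,RK)
s=robot.read_camera("side")[120:240,300:430]; t=robot.read_camera("top")[160:260,215:315]
a=cv2.resize(s,None,fx=3,fy=3,interpolation=cv2.INTER_CUBIC); b=cv2.resize(t,(400,360),interpolation=cv2.INTER_CUBIC)
cv2.imwrite("pics/p5.png",np.hstack([a,b])[:,:,::-1])
E
```

```text
t 2.1 pos [0.5511 0.1723 0.1521] shift [-0.0043  0.0011  0.0473] turn [-0.0033 -0.0104 -0.0011]
```

View pics/p5.png

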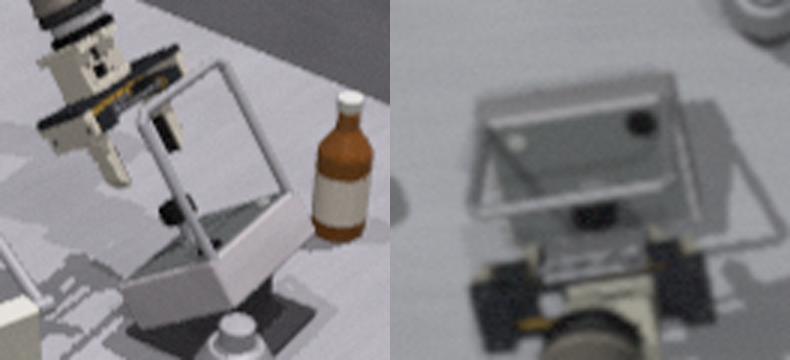

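The two fingers straddle the knob: in the crop the tips are at about (120,183) and (172,150), with the knob beyond them at (178,210). I'll go in and grip.

Call:
arm_command:
  moves:
    - [[-0.001, 0.001, 0.015], [0, 0, 0], 0.09]
    - [[-0.002, 0.001, 0.03], [0, 0, 0], 0.09]
    - [[-0.002, 0.001, 0.044], [0, 0, 0], 0.09]
    - [[-0.002, 0.001, 0.046], [0, 0, 0], 0.09]
    - [[-0.002, 0.001, 0.046], [0, 0, 0], 0.09]

```text
time: 2.7
tool_pos: [0.5824, 0.1789, 0.134]
tool_rot: [-3.136, 0.589, -3.01]
contact_force: [0.1, 0.7, 0.1]
opening: 0.0899
grip_force: 0.0
```

Call:
arm_command:
  moves:
    - [[0, 0, 0], [0, 0, 0], 0.06]
    - [[0, 0, 0], [0, 0, 0], 0.03]
    - [[0, 0, 0], [0, 0, 0], 0.02]
    - [[0, 0, 0], [0, 0, 0], 0.02]
    - [[0, 0, 0], [0, 0, 0], 0.02]
  squeeze: 45

```text
time: 3.2
tool_pos: [0.5824, 0.1786, 0.1332]
tool_rot: [-3.136, 0.588, -3.011]
contact_force: [0.3, 0.3, -0.2]
opening: 0.0548
grip_force: 0.0
```

```bash
python3 -c "
from h import *
go(knob-0.022*n,RK); o=robot.observe(); print(o)"
```

```text
t 3.2 pos [0.5824 0.1786 0.1332] shift [ 0.0112 -0.0011  0.0139] turn [-0.0078 -0.0215 -0.0025]
{'time': 3.2, 'qpos': array([ 0.19635846,  0.30709298,  1.96745715, -0.1521045 ,  0.28302276,
       -1.37014246]), 'qvel': array([-0.00086022,  0.0032915 , -0.00097216,  0.00155697, -0.00139916,
        0.00064845]), 'joint_efforts': array([ 8.22970265e-03, -3.75617981e+01, -2.06719065e+01, -1.74565301e-01,
       -2.45901994e+00, -2.10348942e-02]), 'tool_pos': array([0.58238419, 0.17864682, 0.13322013]), 'tool_rot': array([-3.13559179,  0.58843612, -3.01072555]), 'contact_force': array([ 0.32394889,  0.28987119, -0.17018583]), 'torque': array([-0.0658707 ,  0.43194098, -0.00714381]), 'grip_force': 0.0, 'opening': 0.05481614252854003}
```

Joint 5 has reached its lower limit of 0.28, because the forearm and tool are nearly aligned. I'll back off, open, and use a tool about 0.16 rad steeper; there's about 30 mm of spare room to the bar.

Call:
arm_command:
  moves:
    - [[0, 0, -0.01], [0, 0.0, 0], 0.09]
    - [[0, 0, -0.025], [0, 0.03, 0], 0.09]
    - [[0, 0, -0.04], [0, 0.08, 0], 0.09]
    - [[0, 0, -0.05], [0, 0.15, 0], 0.09]
    - [[0, 0, -0.05], [0, 0.15, 0], 0.09]

```text
time: 3.7
tool_pos: [0.5569, 0.1758, 0.1781]
tool_rot: [-3.137, 0.444, -3.012]
contact_force: [0.8, -0.5, 0.1]
opening: 0.0885
grip_force: 0.0
```

```bash
cat >>h.py <<'E'
RK2=RK@R.from_rotvec([0,0.16,0]).as_matrix()
gp=lambda a,Rt,d=0.019: knob+a*n+Rt[:,2]*d   # TCP with grasp point at knob+a*n
E
python3 -c "
from h import *
go(gp(0.04,RK2),RK2); go(gp(-.003,RK2),RK2); print(robot.observe()['qpos'])"
```

```text
t 3.7 pos [0.5569 0.1758 0.1781] shift [ 0.0153 -0.0016  0.0248] turn [-0.0068 -0.0061 -0.0039]
t 3.7 pos [0.5569 0.1758 0.1781] shift [ 0.0082 -0.0013  0.0672] turn [-0.0068 -0.0061 -0.0039]
[ 0.19421541  0.23593659  1.8288096  -0.05499682  0.63488434 -1.46818848]
```

Call:
arm_command:
  moves:
    - [[0.008, -0.001, 0.005], [-0.006, 0, -0.003], 0.09]
    - [[0.015, -0.001, 0.02], [-0.006, 0, -0.003], 0.09]
    - [[0.012, -0.001, 0.04], [-0.006, 0, -0.003], 0.09]
    - [[0.009, -0.001, 0.06], [-0.006, 0, -0.003], 0.09]
    - [[0.008, -0.001, 0.067], [-0.006, 0, -0.003], 0.09]

```text
time: 4.2
tool_pos: [0.5742, 0.1762, 0.1072]
tool_rot: [-3.14, 0.434, -3.008]
contact_force: [-0.2, -0.0, -0.7]
opening: 0.0899
grip_force: 0.0
```

Call:
arm_command:
  moves:
    - [[0, 0, 0], [0, 0, 0], 0.09]
    - [[0, 0, 0], [0, 0, 0], 0.09]
    - [[0, 0, 0], [0, 0, 0], 0.07]
    - [[0, 0, 0], [0, 0, 0], 0.06]
    - [[0, 0, 0], [0, 0, 0], 0.06]

```text
time: 4.7
tool_pos: [0.5761, 0.1768, 0.1113]
tool_rot: [-3.141, 0.439, -3.008]
contact_force: [0.3, 0.1, 0.6]
opening: 0.0707
grip_force: 0.0
```

```bash
python3 - <<'E'
from h import *
go(gp(-.003,RK2),RK2);print(robot.observe()['qpos'])
s=robot.read_camera("side")[120:240,300:430]; t=robot.read_camera("top")[160:260,215:315]
a=cv2.resize(s,None,fx=3,fy=3,interpolation=cv2.INTER_CUBIC); b=cv2.resize(t,(400,360),interpolation=cv2.INTER_CUBIC)
cv2.imwrite("pics/p6.png",np.hstack([a,b])[:,:,::-1])
E
```

```text
t 4.7 pos [0.5761 0.1768 0.1113] shift [-0.0031 -0.0002 -0.0013] turn [-0.0011 -0.0105 -0.0006]
[ 0.18371743  0.35916608  1.86886207 -0.04873293  0.47515017 -1.48182233]
```

View pics/p6.png

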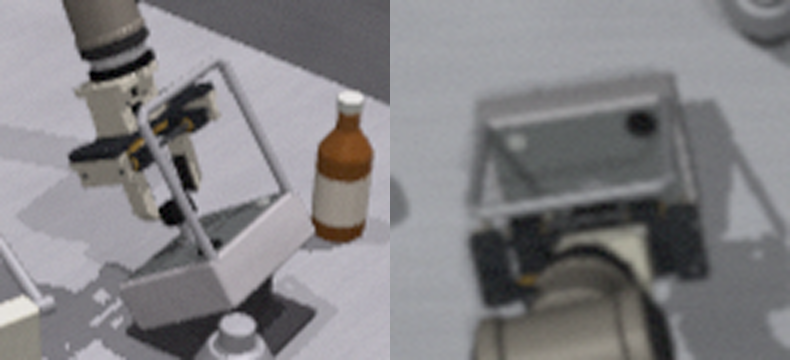

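The left finger is at about (155,205) and the knob head at (176,212), between the fingers and partly hidden by them. I'll close on it.

Call:
arm_command:
  moves:
    - [[0, 0, 0], [0, 0, 0], 0.05]
    - [[0, 0, 0], [0, 0, 0], 0.02]
    - [[0, 0, 0], [0, 0, 0], 0.02]
    - [[0, 0, 0], [0, 0, 0], 0.02]
    - [[0, 0, 0], [0, 0, 0], 0.02]
  squeeze: 50

```text
time: 5.3
tool_pos: [0.5759, 0.1778, 0.1107]
tool_rot: [3.141, 0.439, -3.008]
contact_force: [-0.4, 6.5, -0.7]
opening: 0.037
grip_force: 46.5
```

Call:
arm_command:
  moves:
    - [[0, 0, 0], [0, 0, 0], 0.02]
    - [[0, 0, 0], [0, 0, 0], 0.02]
    - [[0, 0, 0], [0, 0, 0], 0.02]
    - [[0, 0, 0], [0, 0, 0], 0.02]
    - [[0, 0, 0], [0, 0, 0], 0.02]

```text
time: 5.8
tool_pos: [0.5759, 0.1778, 0.1107]
tool_rot: [3.141, 0.439, -3.008]
contact_force: [0.2, 6.7, -0.6]
opening: 0.0371
grip_force: 46.5
```

```bash
python3 -c "
from h import *
go(gp(-.003,RK2),RK2); go(gp(.023,RK2),RK2)"
```

```text
t 5.8 pos [0.5759 0.1778 0.1107] shift [-0.0034 -0.0012 -0.0019] turn [ 0.0001 -0.0113 -0.0007]
t 5.8 pos [0.5759 0.1778 0.1107] shift [ 0.001  -0.0012 -0.0275] turn [ 0.0001 -0.0113 -0.0007]
```

Call:
arm_command:
  moves:
    - [[0.001, 0, -0.004], [0, 0, 0], 0.02]
    - [[0.0015, 0, -0.008], [0, 0, 0], 0.02]
    - [[0.002, 0, -0.012], [0, 0, 0], 0.02]
    - [[0.0025, 0, -0.015], [0, 0, 0], 0.02]
    - [[0.0025, 0, -0.015], [0, 0, 0], 0.02]

```text
time: 6.3
tool_pos: [0.5671, 0.1766, 0.1235]
tool_rot: [3.141, 0.439, -3.009]
contact_force: [-3.0, 5.0, 3.1]
opening: 0.0371
grip_force: 43.6
```

Call:
arm_command:
  moves:
    - [[0.0005, 0, -0.003], [0, 0, 0], 0.02]
    - [[0.001, 0, -0.006], [0, 0, 0], 0.02]
    - [[0.0015, 0, -0.009], [0, 0, 0], 0.02]
    - [[0.002, 0, -0.012], [0, 0, 0], 0.02]
    - [[0.002, 0, -0.012], [0, 0, 0], 0.02]

```text
time: 6.8
tool_pos: [0.5606, 0.1756, 0.1336]
tool_rot: [3.141, 0.439, -3.009]
contact_force: [-2.0, 4.5, 1.4]
opening: 0.0345
grip_force: 44.0
```

```bash
python3 - <<'E'
from h import *
go(gp(.023,RK2),RK2)
s=robot.read_camera("side")[120:240,300:430]; t=robot.read_camera("top")[160:260,215:315]
a=cv2.resize(s,None,fx=3,fy=3,interpolation=cv2.INTER_CUBIC); b=cv2.resize(t,(400,360),interpolation=cv2.INTER_CUBIC)
cv2.imwrite("pics/p7.png",np.hstack([a,b])[:,:,::-1])
E
```

```text
t 6.8 pos [0.5606 0.1756 0.1336] shift [-0.0033 -0.001  -0.0003] turn [-0.0001 -0.0108 -0.0009]
```

View pics/p7.png

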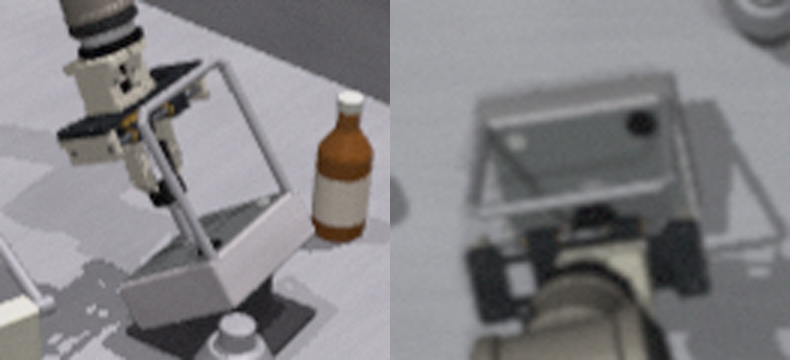

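The head is now at about (170,190), up from (178,212), with the stem visible below it, so the knob came out. The fingers hold it off-centre, on the operator side. I'll release, retreat and measure.

Call:
arm_command:
  moves:
    - [[0, 0, 0], [0, 0, 0], 0.05]
    - [[0, 0, 0], [0, 0, 0], 0.09]
    - [[0, 0, 0], [0, 0, 0], 0.09]
    - [[0, 0, 0], [0, 0, 0], 0.09]
    - [[0, 0, 0], [0, 0, 0], 0.09]

```text
time: 7.4
tool_pos: [0.5606, 0.1745, 0.1331]
tool_rot: [-3.141, 0.438, -3.009]
contact_force: [0.2, -1.4, 0.8]
opening: 0.0695
grip_force: 0.0
```

Call:
arm_command:
  moves:
    - [[0.01, 0, -0.02], [0, 0, 0], 0.09]
    - [[0.02, 0, -0.05], [0, 0, 0], 0.09]
    - [[0.03, 0, -0.09], [0, 0, 0], 0.09]
    - [[0.05, 0, -0.13], [0, 0, 0], 0.05]
    - [[0.08, 0, -0.16], [0, 0, 0], 0.03]

```text
time: 7.9
tool_pos: [0.4217, 0.1561, 0.2466]
tool_rot: [-3.141, 0.442, -3.009]
contact_force: [-0.6, 0.7, 1.4]
opening: 0.0786
grip_force: 0.0
```

```bash
python3 - <<'E'
from h import *
print(robot.observe()['tool_pos'])
s=robot.read_camera("side"); t=robot.read_camera("top")
cv2.imwrite("pics/s8.png",s[:,:,::-1]);cv2.imwrite("pics/t8.png",t[:,:,::-1])
a=cv2.resize(s[155:225,335:395],None,fx=6,fy=6,interpolation=cv2.INTER_CUBIC); b=cv2.resize(t[185:255,235:305],(420,420),interpolation=cv2.INTER_CUBIC)
cv2.imwrite("pics/p8.png",np.hstack([a,b])[:,:,::-1])
E
```

```text
[0.42166802 0.15609914 0.24656835]
```

View pics/p8.png

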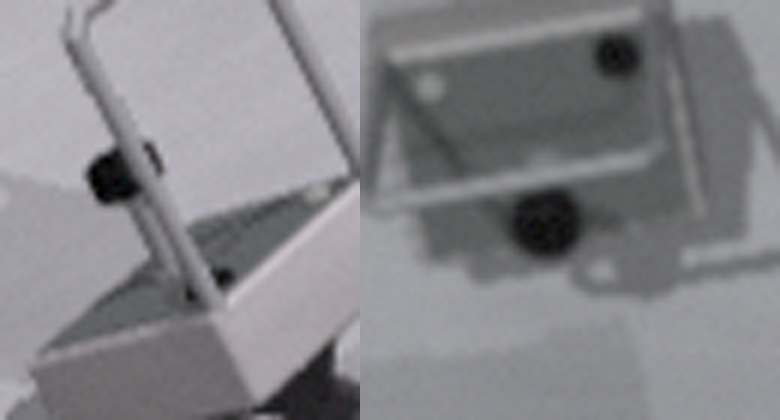

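The knob is well out with a long stem showing. Its head is at about (124,174) in the side crop, i.e. (355.7,184), and at (266,222) in the top view.

```bash
cat >>h.py <<'E'
out,_=tri((355.7,184),(266,222))
gy=np.array([0.0248,0.1271,-0.0]);gy/=np.linalg.norm(gy); grip=np.array([0.4437,-0.1430,0.2937])
px=np.array([gy[1],-gy[0],0])  # press +x
E
python3 -c "
from h import *
print(out, out-knob,(out-knob)@n,'perp',(out-knob)-((out-knob)@n)*n, 'px',px)
print(robot.observe()['qpos'])"
```

```text
[0.55444109 0.17467395 0.15167355] [-0.01405271 -0.00093093  0.01821577] 0.022988209880443984 perp [-0.00099855  0.00082887 -0.00063457] px [ 0.98149059 -0.19151036  0.        ]
[ 0.21172152 -0.1039544   1.99485484 -0.04683938  0.81051742 -1.46801233]
```

```bash
cat >>h.py <<'E'
RL=np.c_[np.cross(px,[0,0,-1]),px,[0,0,-1]]
E
python3 -c "
from h import *
Rd=R.from_euler('xyz',robot.observe()['tool_rot']).as_matrix()@R.from_rotvec([0,.438,0]).as_matrix(); print(Rd.round(3))
go(np.array([.40,.1,.39]),Rd)"
```

```text
[[-0.991 -0.133  0.004]
 [-0.133  0.991 -0.   ]
 [-0.004 -0.001 -1.   ]]
t 8.0 pos [0.4189 0.156  0.2464] shift [-0.0377 -0.0531 -0.141 ] turn [-0.     0.438 -0.   ]
```

Call:
arm_command:
  moves:
    - [[-0.008, -0.01, -0.03], [0, 0.08, 0], 0.06]
    - [[-0.016, -0.02, -0.06], [0, 0.17, 0], 0.06]
    - [[-0.024, -0.03, -0.09], [0, 0.26, 0], 0.06]
    - [[-0.03, -0.04, -0.12], [0, 0.35, 0], 0.06]
    - [[-0.037, -0.053, -0.141], [0, 0.438, 0], 0.06]

```text
time: 8.5
tool_pos: [0.4029, 0.0999, 0.3897]
tool_rot: [-3.141, -0.0, -3.009]
contact_force: [0.8, 0.2, -0.4]
opening: 0.06
grip_force: 0.0
```

Call:
arm_command:
  moves:
    - [[0, -0.03, 0], [0, 0, 0.13], 0.06]
    - [[0, -0.06, 0], [0, 0, 0.26], 0.06]
    - [[0, -0.09, 0], [0, 0, 0.39], 0.06]
    - [[0, -0.12, 0], [0, 0, 0.52], 0.06]
    - [[0, -0.15, 0], [0, 0, 0.65], 0.06]

```text
time: 9.0
tool_pos: [0.4229, -0.0499, 0.3871]
tool_rot: [-3.141, 0.0, 2.619]
contact_force: [0.6, 0.8, 1.1]
opening: 0.0599
grip_force: 0.0
```

```bash
python3 -c "
from h import *
go(grip+[0,0,.08],RL); print(robot.observe()['qpos'])"
```

```text
t 9.0 pos [ 0.4229 -0.0499  0.3871] shift [-0.0645 -0.0702  0.0135] turn [-2.0000e-04  7.0000e-04  1.2407e+00]
[-2.97442626e-01  7.22411593e-02  1.35227325e+00 -6.13284201e-04
  1.71681279e+00 -1.34556175e+00]
```

Call:
arm_command:
  moves:
    - [[-0.012, -0.014, 0], [0, 0, 0.14], 0.06]
    - [[-0.025, -0.028, 0], [0, 0, 0.28], 0.06]
    - [[-0.038, -0.042, 0], [0, 0, 0.42], 0.06]
    - [[-0.051, -0.056, 0], [0, 0, 0.56], 0.06]
    - [[-0.0645, -0.07, 0], [0, 0, 0.7], 0.06]

```text
time: 9.5
tool_pos: [0.4443, -0.1424, 0.3871]
tool_rot: [-3.141, 0.001, 1.918]
contact_force: [-0.2, 0.5, 0.2]
opening: 0.0602
grip_force: 0.0
```

Call:
arm_command:
  moves:
    - [[0, 0, 0], [0, 0, 0.14], 0.06]
    - [[0, 0, 0], [0, 0, 0.28], 0.06]
    - [[0, 0, 0], [0, 0, 0.42], 0.06]
    - [[0, 0, 0], [0, 0, 0.54], 0.06]
    - [[0, 0, 0], [0, 0, 0.54], 0.06]

```text
time: 10.0
tool_pos: [0.4442, -0.1415, 0.3871]
tool_rot: [-3.142, 0.001, 1.383]
contact_force: [-0.3, 0.2, -0.5]
opening: 0.0599
grip_force: 0.0
```

```bash
python3 -c "
from h import *
go(grip-[0,0,.019],RL); print(robot.observe()['qpos'])"
```

```text
t 10.0 pos [ 0.4442 -0.1415  0.3871] shift [-0.0015 -0.0002  0.1124] turn [-0.0001  0.0005  0.005 ]
[-4.72697589e-01  1.54125505e-01  1.25820701e+00 -5.42153652e-04
  1.72919460e+00 -2.85117588e-01]
```

Call:
arm_command:
  moves:
    - [[-0.001, 0, 0.025], [0, 0, 0.005], 0.06]
    - [[-0.001, 0, 0.05], [0, 0, 0.005], 0.06]
    - [[-0.001, 0, 0.075], [0, 0, 0.005], 0.06]
    - [[-0.001, 0, 0.1], [0, 0, 0.005], 0.06]
    - [[-0.001, 0, 0.112], [0, 0, 0.005], 0.06]

```text
time: 10.5
tool_pos: [0.4429, -0.142, 0.2732]
tool_rot: [-3.139, -0.0, 1.383]
contact_force: [-0.6, 0.4, 0.4]
opening: 0.06
grip_force: 0.0
```

Call:
arm_command:
  moves:
    - [[0, 0, 0], [0, 0, 0], 0.04]
    - [[0, 0, 0], [0, 0, 0], 0.02]
    - [[0, 0, 0], [0, 0, 0], 0.01]
    - [[0, 0, 0], [0, 0, 0], 0.01]
    - [[0, 0, 0], [0, 0, 0], 0.01]
  squeeze: 25

```text
time: 11.0
tool_pos: [0.4439, -0.1423, 0.2763]
tool_rot: [3.14, 0.001, 1.38]
contact_force: [-0.1, 0.2, -0.3]
opening: 0.0247
grip_force: 0.0
```

Call:
arm_command:
  moves:
    - [[0, 0, 0], [0, 0, 0], 0.01]
    - [[0, 0, 0], [0, 0, 0], 0.01]
    - [[0, 0, 0], [0, 0, 0], 0.01]
    - [[0, 0, 0], [0, 0, 0], 0.01]
    - [[0, 0, 0], [0, 0, 0], 0.01]

```text
time: 11.5
tool_pos: [0.4436, -0.1422, 0.2758]
tool_rot: [3.141, 0.001, 1.38]
contact_force: [0.8, 0.2, -0.7]
opening: 0.0101
grip_force: 0.0
```

```bash
python3 -c "
from h import *
# arc relative to up position: in (px, z) -> tool y = px, tool z = down
for q in np.arange(0.05,.53,.05):
    a=.35-q; print(round(q,2), round(.23*(np.cos(.35)-np.cos(a)),4), round(.23*(np.sin(.35)-np.sin(a)),4))
"
```

```text
0.05 -0.0037 0.0109
0.1 -0.0068 0.022
0.15 -0.0094 0.0332
0.2 -0.0114 0.0445
0.25 -0.0128 0.0559
0.3 -0.0137 0.0674
0.35 -0.0139 0.0789
0.4 -0.0137 0.0904
0.45 -0.0128 0.1018
0.5 -0.0114 0.1132
```

The fingers closed on nothing. I need to look.

```bash
python3 - <<'E'
from h import *
s=robot.read_camera("side"); t=robot.read_camera("top")
a=cv2.resize(s[140:230,220:320],(440,396),interpolation=cv2.INTER_CUBIC); b=cv2.resize(t[200:290,315:395],(352,396),interpolation=cv2.INTER_CUBIC)
cv2.imwrite("pics/p9.png",np.hstack([a,b])[:,:,::-1])
# project expected TCP / grip
for nme in("side","top"):
    m=robot.camera_model(nme)
    for X in (robot.observe()['tool_pos'],grip):
        c=m["R"]@X+m["t"]; print(nme,(m["fx"]*c[0]/c[2]+m["cx"]).round(1),(m["fy"]*c[1]/c[2]+m["cy"]).round(1))
E
```

```text
side 258.7 176.0
side 258.0 171.1
top 361.3 251.8
top 362.1 251.7
```

View pics/p9.png

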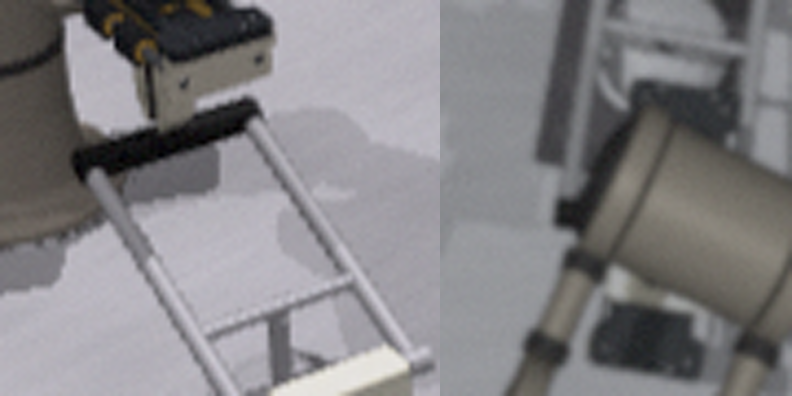

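```bash
python3 - <<'E'
from h import *
m=robot.camera_model("side")
def pr(X): c=m["R"]@X+m["t"]; return np.array([m["fx"]*c[0]/c[2]+m["cx"],m["fy"]*c[1]/c[2]+m["cy"]]).round(1)
def tips(p,rpy,op):
    Rt=R.from_euler('xyz',rpy).as_matrix()
    for back in(0,.02,.03):
        print(back,[pr(np.array(p)+Rt@[0,s*op/2,-back]) for s in(-1,1)])
print("p5 seen (340,181),(357.3,170)"); tips([.5511,.1723,.1521],[-3.139,.599,-3.009],.1)
print("p6 seen left (353,193)"); tips([.5761,.1768,.1113],[-3.141,.439,-3.008],.08)
print("start seen (353,103)"); tips([.1802,.4927,.1942],[-3.1403,0,2.7908],.1)
print("p9 seen (260.5,170)"); tips([.4436,-.1422,.2758],[3.141,.001,1.38],.02)
print(robot.observe())
E
```

```text
p5 seen (340,181),(357.3,170)
0 [array([345.8, 190.3]), array([362.7, 177.6])]
0.02 [array([343.1, 185. ]), array([360.1, 172.4])]
0.03 [array([341.7, 182.3]), array([358.8, 169.9])]
p6 seen left (353,193)
0 [array([353.7, 201.5]), array([366.9, 191. ])]
0.02 [array([351.7, 196.2]), array([365.1, 185.8])]
0.03 [array([350.7, 193.5]), array([364.1, 183.2])]
start seen (353,103)
0 [array([329.3, 113.2]), array([351.2, 108.7])]
0.02 [array([329.3, 108.6]), array([351.3, 104.2])]
0.03 [array([329.3, 106.3]), array([351.4, 102. ])]
p9 seen (260.5,170)
0 [array([257.1, 174.6]), array([260.3, 177.5])]
0.02 [array([256.6, 168.9]), array([259.8, 171.8])]
0.03 [array([256.3, 166.1]), array([259.5, 168.9])]
{'time': 11.6, 'qpos': array([-4.74556227e-01,  1.76648758e-01,  1.52456255e+00, -4.95353479e-04,
        1.43958582e+00, -2.83117396e-01]), 'qvel': array([ 0.00130537, -0.00205054,  0.00060269,  0.00011713, -0.00022415,
        0.00087809]), 'joint_efforts': array([ 1.21615642e-03, -3.56811225e+01, -2.58924365e+01,  6.51711901e-02,
        5.53037133e-02, -2.16882058e-04]), 'tool_pos': array([ 0.44361124, -0.14218987,  0.2757713 ]), 'tool_rot': array([3.14096602e+00, 6.93819183e-04, 1.37942189e+00]), 'contact_force': array([-0.10544646, -0.20315354,  0.46912233]), 'torque': array([-0.13338715,  0.05407396, -0.01870965]), 'grip_force': 0.0, 'opening': 0.009718650897057153}
```

Four separate views all put the real fingertips about 29 mm behind the reported TCP. That also explains why the knob was gripped on its dome (37 mm). I'll open, go 30 mm deeper and close again.

Call:
arm_command:
  moves:
    - [[0, 0, -0.01], [0, 0, 0], 0.06]
    - [[0, 0, -0.01], [0, 0, 0], 0.06]
    - [[0, 0, -0.01], [0, 0, 0], 0.06]
    - [[0, 0, -0.01], [0, 0, 0], 0.06]
    - [[0, 0, -0.01], [0, 0, 0], 0.06]

```text
time: 12.1
tool_pos: [0.4435, -0.1421, 0.2856]
tool_rot: [3.141, 0.001, 1.379]
contact_force: [0.0, 0.3, 0.3]
opening: 0.0456
grip_force: 0.0
```

Call:
arm_command:
  moves:
    - [[0, 0, 0], [0, 0, 0], 0.06]
    - [[0, 0, 0.01], [0, 0, 0], 0.06]
    - [[0, 0, 0.02], [0, 0, 0], 0.06]
    - [[0, 0, 0.03], [0, 0, 0], 0.06]
    - [[0, 0, 0.04], [0, 0, 0], 0.06]

```text
time: 12.6
tool_pos: [0.4433, -0.142, 0.2445]
tool_rot: [-3.141, 0.0, 1.379]
contact_force: [-0.4, -1.1, 0.2]
opening: 0.0601
grip_force: 0.0
```

Call:
arm_command:
  moves:
    - [[0, 0, 0], [0, 0, 0], 0.05]
    - [[0, 0, 0], [0, 0, 0], 0.03]
    - [[0, 0, 0], [0, 0, 0], 0.01]
    - [[0, 0, 0], [0, 0, 0], 0.01]
    - [[0, 0, 0], [0, 0, 0], 0.01]
  squeeze: 25

```text
time: 13.1
tool_pos: [0.4438, -0.1423, 0.2461]
tool_rot: [3.14, 0.001, 1.379]
contact_force: [-1.0, -0.7, 0.5]
opening: 0.0243
grip_force: 0.5
```

Call:
arm_command:
  moves:
    - [[0, 0, 0], [0, 0, 0], 0.01]
    - [[0, 0, 0], [0, 0, 0], 0.01]
    - [[0, 0, 0], [0, 0, 0], 0.01]
    - [[0, 0, 0], [0, 0, 0], 0.01]
    - [[0, 0, 0], [0, 0, 0], 0.01]

```text
time: 13.6
tool_pos: [0.4434, -0.1422, 0.2459]
tool_rot: [3.141, 0.001, 1.379]
contact_force: [-2.3, 0.3, 4.3]
opening: 0.0236
grip_force: 25.0
```

Gripped at 23.6 mm. Now I'll follow the arc down.

Call:
arm_command:
  moves:
    - [[0, -0.004, 0.011], [0, 0, 0], 0.01]
    - [[0, -0.007, 0.022], [0, 0, 0], 0.01]
    - [[0, -0.0095, 0.033], [0, 0, 0], 0.01]
    - [[0, -0.0115, 0.0445], [0, 0, 0], 0.01]
    - [[0, -0.013, 0.056], [0, 0, 0], 0.01]

```text
time: 14.1
tool_pos: [0.4313, -0.1396, 0.1899]
tool_rot: [3.139, 0.0, 1.379]
contact_force: [-1.3, 1.8, 6.3]
opening: 0.0232
grip_force: 25.0
```

Call:
arm_command:
  moves:
    - [[0, -0.001, 0.0115], [0, 0, 0], 0.01]
    - [[0, -0.001, 0.023], [0, 0, 0], 0.01]
    - [[0, -0.001, 0.0345], [0, 0, 0], 0.01]
    - [[0, 0, 0.046], [0, 0, 0], 0.01]
    - [[0, 0.0015, 0.056], [0, 0, 0], 0.01]

```text
time: 14.6
tool_pos: [0.4316, -0.1396, 0.1333]
tool_rot: [-3.14, 0.0, 1.379]
contact_force: [-6.0, 1.9, 5.6]
opening: 0.0231
grip_force: 25.0
```

Call:
arm_command:
  moves:
    - [[0, 0, 0], [0, 0, 0], 0.01]
    - [[0, 0, 0], [0, 0, 0], 0.01]
    - [[0, 0, 0], [0, 0, 0], 0.01]
    - [[0, 0, 0], [0, 0, 0], 0.01]
    - [[0, 0, 0], [0, 0, 0], 0.01]

```text
time: 15.1
tool_pos: [0.4314, -0.1396, 0.134]
tool_rot: [-3.14, 0.0, 1.379]
contact_force: [-7.0, 2.1, 4.7]
opening: 0.0234
grip_force: 25.0
```

Call:
arm_command:
  moves:
    - [[0, 0, 0.0015], [0, 0, 0], 0.01]
    - [[0, 0, 0.003], [0, 0, 0], 0.01]
    - [[0, 0, 0.003], [0, 0, 0], 0.01]
    - [[0, 0, 0.003], [0, 0, 0], 0.01]
    - [[0, 0, 0.003], [0, 0, 0], 0.01]

```text
time: 15.6
tool_pos: [0.4318, -0.1397, 0.1312]
tool_rot: [-3.141, 0.0, 1.379]
contact_force: [-6.1, 1.6, 4.1]
opening: 0.0232
grip_force: 25.0
```

Call:
arm_command:
  moves:
    - [[0, 0, 0], [0, 0, 0], 0.01]
    - [[0, 0, 0], [0, 0, 0], 0.01]
    - [[0, 0, 0], [0, 0, 0], 0.01]
    - [[0, 0, 0], [0, 0, 0], 0.01]
    - [[0, 0, 0], [0, 0, 0], 0.01]

```text
time: 16.1
tool_pos: [0.4318, -0.1397, 0.1312]
tool_rot: [-3.141, 0.0, 1.379]
contact_force: [-4.7, 1.7, 5.3]
opening: 0.0231
grip_force: 25.0
```

Call:
arm_command:
  moves:
    - [[0, 0, 0], [0, 0, 0], 0.01]
    - [[0, 0, 0], [0, 0, 0], 0.01]
    - [[0, 0, 0], [0, 0, 0], 0.01]
    - [[0, 0, 0], [0, 0, 0], 0.01]
    - [[0, 0, 0], [0, 0, 0], 0.01]

```text
time: 16.6
tool_pos: [0.4318, -0.1397, 0.1312]
tool_rot: [-3.141, 0.0, 1.379]
contact_force: [-4.6, 1.7, 5.2]
opening: 0.0234
grip_force: 25.0
```

Call:
arm_command:
  moves:
    - [[0, 0, 0], [0, 0, 0], 0.01]
    - [[0, 0, 0], [0, 0, 0], 0.01]
    - [[0, 0, 0], [0, 0, 0], 0.01]
    - [[0, 0, 0], [0, 0, 0], 0.01]
    - [[0, 0, 0], [0, 0, 0], 0.01]

```text
time: 17.1
tool_pos: [0.4318, -0.1397, 0.1312]
tool_rot: [-3.141, 0.0, 1.379]
contact_force: [-5.8, 2.7, 4.8]
opening: 0.0232
grip_force: 25.0
```

The stop isn't felt yet, so I'll press further until the force rises.

Call:
arm_command:
  moves:
    - [[0, 0, 0.0015], [0, 0, 0], 0.01]
    - [[0, 0.0005, 0.003], [0, 0, 0], 0.01]
    - [[0, 0.001, 0.005], [0, 0, 0], 0.01]
    - [[0, 0.001, 0.006], [0, 0, 0], 0.01]
    - [[0, 0.001, 0.006], [0, 0, 0], 0.01]

```text
time: 17.6
tool_pos: [0.4325, -0.1399, 0.1262]
tool_rot: [-3.141, 0.0, 1.38]
contact_force: [-9.6, 3.2, 15.2]
opening: 0.0233
grip_force: 25.0
```

```bash
python3 - <<'E'
from h import *
print(robot.observe()['contact_force'])
s=robot.read_camera("side"); t=robot.read_camera("top")
a=cv2.resize(s[150:250,220:330],(440,400),interpolation=cv2.INTER_CUBIC); b=cv2.resize(t[180:270,325:415],(360,400),interpolation=cv2.INTER_CUBIC)
cv2.imwrite("pics/p10.png",np.hstack([a,b])[:,:,::-1])
m=robot.camera_model("side")
for q in(.35,.4,.45,.5):
  pin=grip+px*.216+[0,0,.215-.294]
  for s_ in(-1,1):
    X=pin-px*.23*np.cos(.35-q)+np.array([0,0,.23*np.sin(.35-q)])+s_*.068*gy
    c=m["R"]@X+m["t"]; print(q,s_,(m["fx"]*c[0]/c[2]+m["cx"]).round(1),(m["fy"]*c[1]/c[2]+m["cy"]).round(1))
E
```

```text
[-9.58819359  3.18959141 15.18896957]
0.35 -1 238.1 197.9
0.35 1 277.1 184.2
0.4 -1 238.5 201.1
0.4 1 277.3 187.3
0.45 -1 239.0 204.3
0.45 1 277.7 190.5
0.5 -1 239.6 207.6
0.5 1 278.1 193.6
```

View pics/p10.png

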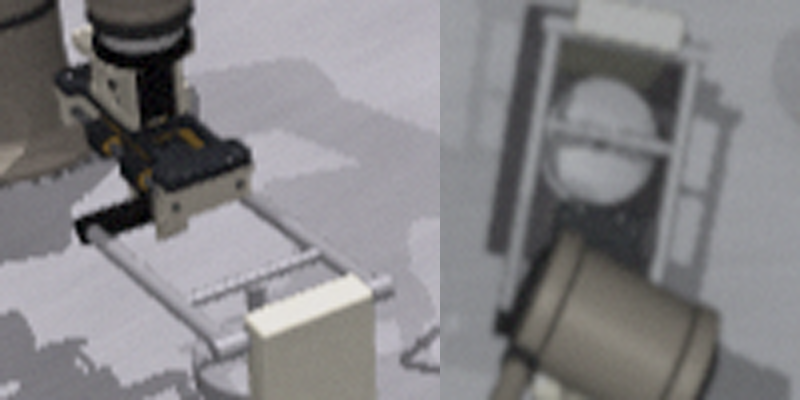

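The left end of the grip is at (242,207), which matches the projection for 0.5 rad, and the stop force has risen to 15 N. The lever is fully down, so I'll hold for two seconds.

Call:
arm_command:
  moves:
    - [[0, 0, 0], [0, 0, 0], 0.01]
    - [[0, 0, 0], [0, 0, 0], 0.01]
    - [[0, 0, 0], [0, 0, 0], 0.01]
    - [[0, 0, 0], [0, 0, 0], 0.01]
    - [[0, 0, 0], [0, 0, 0], 0.01]

```text
time: 18.2
tool_pos: [0.4325, -0.1399, 0.1262]
tool_rot: [-3.141, 0.001, 1.38]
contact_force: [-9.5, 3.4, 16.4]
opening: 0.0236
grip_force: 25.0
```

Call:
arm_command:
  moves:
    - [[0, 0, 0], [0, 0, 0], 0.01]
    - [[0, 0, 0], [0, 0, 0], 0.01]
    - [[0, 0, 0], [0, 0, 0], 0.01]
    - [[0, 0, 0], [0, 0, 0], 0.01]
    - [[0, 0, 0], [0, 0, 0], 0.01]

```text
time: 18.7
tool_pos: [0.4325, -0.1398, 0.1262]
tool_rot: [-3.141, 0.0, 1.38]
contact_force: [-9.8, 3.4, 15.2]
opening: 0.0229
grip_force: 25.0
```

Call:
arm_command:
  moves:
    - [[0, 0, 0], [0, 0, 0], 0.01]
    - [[0, 0, 0], [0, 0, 0], 0.01]
    - [[0, 0, 0], [0, 0, 0], 0.01]
    - [[0, 0, 0], [0, 0, 0], 0.01]
    - [[0, 0, 0], [0, 0, 0], 0.01]

```text
time: 19.2
tool_pos: [0.4325, -0.1399, 0.1262]
tool_rot: [-3.141, 0.001, 1.38]
contact_force: [-10.7, 4.0, 15.6]
opening: 0.0237
grip_force: 25.0
```

Call:
arm_command:
  moves:
    - [[0, 0, 0], [0, 0, 0], 0.01]
    - [[0, 0, 0], [0, 0, 0], 0.01]
    - [[0, 0, 0], [0, 0, 0], 0.01]
    - [[0, 0, 0], [0, 0, 0], 0.01]
    - [[0, 0, 0], [0, 0, 0], 0.01]

```text
time: 19.7
tool_pos: [0.4325, -0.1399, 0.1262]
tool_rot: [-3.141, 0.001, 1.38]
contact_force: [-9.4, 2.7, 16.0]
opening: 0.0235
grip_force: 25.0
```

Call:
arm_command:
  moves:
    - [[0, -0.001, -0.012], [0, 0, 0], 0.01]
    - [[0, -0.002, -0.023], [0, 0, 0], 0.01]
    - [[0, -0.002, -0.035], [0, 0, 0], 0.01]
    - [[0, -0.002, -0.047], [0, 0, 0], 0.01]
    - [[0, -0.001, -0.059], [0, 0, 0], 0.01]

```text
time: 20.2
tool_pos: [0.4306, -0.1394, 0.1841]
tool_rot: [-3.138, 0.0, 1.379]
contact_force: [-7.0, 1.4, 0.6]
opening: 0.0233
grip_force: 25.0
```

Call:
arm_command:
  moves:
    - [[0, 0.0015, -0.0115], [0, 0, 0], 0.01]
    - [[0, 0.0035, -0.023], [0, 0, 0], 0.01]
    - [[0, 0.006, -0.034], [0, 0, 0], 0.01]
    - [[0, 0.009, -0.045], [0, 0, 0], 0.01]
    - [[0, 0.012, -0.055], [0, 0, 0], 0.01]

```text
time: 20.7
tool_pos: [0.441, -0.1417, 0.239]
tool_rot: [-3.135, 0.001, 1.379]
contact_force: [-11.9, 1.6, 3.4]
opening: 0.023
grip_force: 25.0
```

Call:
arm_command:
  moves:
    - [[0, 0, -0.002], [0, 0, 0], 0.01]
    - [[0, 0.001, -0.004], [0, 0, 0], 0.01]
    - [[0, 0.001, -0.005], [0, 0, 0], 0.01]
    - [[0, 0.001, -0.005], [0, 0, 0], 0.01]
    - [[0, 0.001, -0.005], [0, 0, 0], 0.01]

```text
time: 21.2
tool_pos: [0.4427, -0.1421, 0.2439]
tool_rot: [-3.137, 0.001, 1.379]
contact_force: [-11.3, 1.6, 4.3]
opening: 0.0234
grip_force: 25.0
```

Call:
arm_command:
  moves:
    - [[0, 0.001, -0.003], [0, 0, 0], 0.01]
    - [[0, 0.001, -0.003], [0, 0, 0], 0.03]
    - [[0, 0.001, -0.003], [0, 0, 0], 0.06]
    - [[0, 0.001, -0.003], [0, 0, 0], 0.06]
    - [[0, 0.001, -0.003], [0, 0, 0], 0.06]

```text
time: 21.7
tool_pos: [0.4466, -0.1428, 0.2471]
tool_rot: [3.14, 0.001, 1.38]
contact_force: [0.2, 0.6, 0.5]
opening: 0.0495
grip_force: 0.0
```

Call:
arm_command:
  moves:
    - [[0, 0, 0], [0, 0, 0], 0.06]
    - [[0, 0, -0.03], [0, 0, 0], 0.06]
    - [[0, 0, -0.07], [0, 0, 0], 0.06]
    - [[0, 0, -0.11], [0, 0, 0], 0.06]
    - [[0, 0, -0.15], [0, 0, 0], 0.06]

```text
time: 22.2
tool_pos: [0.4459, -0.1424, 0.3985]
tool_rot: [3.14, 0.001, 1.38]
contact_force: [0.7, -0.6, 0.3]
opening: 0.0599
grip_force: 0.0
```

```bash
cat >>h.py <<'E'
OFF=0.029   # true fingertips this far behind the reported TCP
E
python3 - <<'E'
from h import *
o=robot.observe(); print(o['contact_force'],o['opening'],o['qpos'])
go(np.array([.40,.1,.40]),R.from_euler('xyz',[-np.pi,0,-3.009]).as_matrix())
# lever check: dark grip pixels now vs at start, side view
s=robot.read_camera("side"); s0=cv2.imread("pics/side0.png")[:,:,::-1]
for im in(s0,s):
    d=(im[160:185,236:282].max(2)<45); r,c=np.nonzero(d); print(d.sum(), c.mean()+236, r.mean()+160)
E
```

```text
[ 0.66758552 -0.56245036  0.26595485] 0.059861775165461865 [-4.72819974e-01  1.58245844e-01  1.22332296e+00 -4.20048370e-04
  1.75869724e+00 -2.81663734e-01]
t 22.2 pos [ 0.4459 -0.1424  0.3985] shift [ 0.2293 -0.0911 -0.0018] turn [ 1.0000e-04  1.6000e-03 -1.8946e+00]
269 256.5576208178439 171.47583643122675
278 256.568345323741 171.55395683453239
```

The lever is back at its starting pixels. Now back to the knob, with the fingers closed for pushing.

Call:
arm_command:
  moves:
    - [[0.01, -0.004, 0], [0, 0, -0.14], 0.02]
    - [[0.035, -0.014, 0], [0, 0, -0.28], 0.005]
    - [[0.06, -0.025, 0], [0, 0, -0.42], 0.002]
    - [[0.09, -0.035, 0], [0, 0, -0.56], 0.002]
    - [[0.115, -0.045, 0], [0, 0, -0.7], 0.002]

```text
time: 22.75
tool_pos: [0.4235, -0.0199, 0.3966]
tool_rot: [3.141, 0.001, 2.085]
contact_force: [0.6, -0.1, 0.2]
opening: 0.0246
grip_force: 0.0
```

Call:
arm_command:
  moves:
    - [[0, 0, 0], [0, 0, -0.14], 0.002]
    - [[0, 0, 0], [0, 0, -0.28], 0.002]
    - [[0, 0, 0], [0, 0, -0.42], 0.002]
    - [[0, 0, 0], [0, 0, -0.56], 0.002]
    - [[0, 0, 0], [0, 0, -0.7], 0.002]

```text
time: 23.25
tool_pos: [0.4238, -0.021, 0.3966]
tool_rot: [-3.141, 0.001, 2.785]
contact_force: [0.5, 0.7, 0.6]
opening: 0.002
grip_force: 0.0
```

```bash
python3 - <<'E'
from h import *
go(np.array([.40,.12,.40]),R.from_euler('xyz',[-np.pi,0,-3.009]).as_matrix())
print(robot.observe()['opening'])
E
```

```text
t 23.25 pos [ 0.4238 -0.021   0.3966] shift [ 0.0715  0.1239 -0.0036] turn [-0.0007  0.001  -0.4887]
0.0019505322064478478
```

Call:
arm_command:
  moves:
    - [[0.014, 0.025, 0], [0, 0, -0.1], 0.002]
    - [[0.028, 0.05, 0], [0, 0, -0.2], 0.002]
    - [[0.043, 0.075, 0], [0, 0, -0.3], 0.002]
    - [[0.057, 0.1, 0], [0, 0, -0.4], 0.002]
    - [[0.071, 0.124, 0], [0, 0, -0.489], 0.002]

```text
time: 23.75
tool_pos: [0.401, 0.1212, 0.3965]
tool_rot: [-3.141, 0.001, -3.011]
contact_force: [0.7, -0.6, 0.3]
opening: 0.0019
grip_force: 0.0
```

```bash
python3 - <<'E'
from h import *
for a in (.09,): go(knob+a*n+RK2[:,2]*OFF,RK2)
E
```

```text
t 23.75 pos [0.401  0.1212 0.3965] shift [-0.134   0.0321  0.2155] turn [-0.0014 -0.4489 -0.0029]
```

Call:
arm_command:
  moves:
    - [[-0.005, 0.005, 0.02], [0, -0.09, 0], 0.002]
    - [[-0.012, 0.01, 0.05], [0, -0.18, 0], 0.002]
    - [[-0.02, 0.016, 0.085], [0, -0.27, 0], 0.002]
    - [[-0.035, 0.024, 0.12], [0, -0.36, 0], 0.002]
    - [[-0.05, 0.032, 0.15], [0, -0.448, 0], 0.002]

```text
time: 24.25
tool_pos: [0.4466, 0.1584, 0.2457]
tool_rot: [-3.141, 0.453, -3.014]
contact_force: [0.8, 0.3, -0.5]
opening: 0.002
grip_force: 0.0
```

```bash
python3 - <<'E'
from h import *
for a in (.09,.05,.014): go(knob+a*n+RK2[:,2]*OFF,RK2)
E
```

```text
t 24.25 pos [0.4466 0.1584 0.2457] shift [-0.0474  0.0014  0.0948] turn [-0.0033  0.0031 -0.006 ]
t 24.25 pos [0.4466 0.1584 0.2457] shift [-0.0536  0.0016  0.1343] turn [-0.0033  0.0031 -0.006 ]
t 24.25 pos [0.4466 0.1584 0.2457] shift [-0.0593  0.0017  0.1699] turn [-0.0033  0.0031 -0.006 ]
```

Call:
arm_command:
  moves:
    - [[-0.02, 0.001, 0.025], [0, 0, 0], 0.002]
    - [[-0.04, 0.001, 0.06], [0, 0, 0], 0.002]
    - [[-0.047, 0.0015, 0.095], [0, 0, 0], 0.002]
    - [[-0.0535, 0.0015, 0.134], [0, 0, 0], 0.002]
    - [[-0.0535, 0.0015, 0.134], [0, 0, 0], 0.002]

```text
time: 24.75
tool_pos: [0.5514, 0.1724, 0.1435]
tool_rot: [-3.14, 0.44, -3.015]
contact_force: [-0.0, -1.1, 0.1]
opening: 0.0018
grip_force: 0.0
```

Call:
arm_command:
  moves:
    - [[-0.001, 0, 0.004], [0, 0, 0], 0.002]
    - [[-0.0015, 0, 0.008], [0, 0, 0], 0.002]
    - [[-0.002, 0, 0.012], [0, 0, 0], 0.002]
    - [[-0.0025, 0, 0.016], [0, 0, 0], 0.002]
    - [[-0.003, 0, 0.02], [0, 0, 0], 0.002]

```text
time: 25.25
tool_pos: [0.5639, 0.1745, 0.134]
tool_rot: [-3.141, 0.451, -3.014]
contact_force: [-3.4, -0.7, 6.2]
opening: 0.002
grip_force: 3.5
```

```bash
python3 - <<'E'
from h import *
o=robot.observe(); print(o['contact_force']@n,o['contact_force'])
go(knob+.014*n+RK2[:,2]*OFF,RK2)
E
```

```text
7.081217057844299 [-3.35242637 -0.74731669  6.24425397]
t 25.25 pos [0.5639 0.1745 0.134 ] shift [-0.0017  0.0005  0.0177] turn [-0.0035  0.0016 -0.006 ]
```

Contact with 7 N along the axis, right where the head should be. Pushing in.

Call:
arm_command:
  moves:
    - [[-0.0005, 0, 0.003], [0, 0, 0], 0.002]
    - [[-0.001, 0, 0.006], [0, 0, 0], 0.002]
    - [[-0.0015, 0, 0.009], [0, 0, 0], 0.002]
    - [[-0.002, 0, 0.012], [0, 0, 0], 0.002]
    - [[-0.0025, 0, 0.015], [0, 0, 0], 0.002]

```text
time: 25.75
tool_pos: [0.572, 0.1753, 0.1193]
tool_rot: [-3.141, 0.448, -3.014]
contact_force: [-0.7, -0.3, 0.4]
opening: 0.0023
grip_force: 0.0
```

Call:
arm_command:
  moves:
    - [[-0.0002, 0, 0.001], [0, 0, 0], 0.002]
    - [[-0.0003, 0, 0.002], [0, 0, 0], 0.002]
    - [[-0.0005, 0, 0.003], [0, 0, 0], 0.002]
    - [[-0.0005, 0, 0.003], [0, 0, 0], 0.002]
    - [[-0.0005, 0, 0.003], [0, 0, 0], 0.002]

```text
time: 26.25
tool_pos: [0.5734, 0.1755, 0.1176]
tool_rot: [-3.141, 0.448, -3.014]
contact_force: [-4.2, -1.1, 4.9]
opening: 0.002
grip_force: 3.4
```

```bash
python3 - <<'E'
from h import *
o=robot.observe(); print(o['contact_force']@n,o['contact_force'],o['qpos'])
go(knob+.014*n+RK2[:,2]*OFF,RK2)
E
```

```text
6.442884780563082 [-4.17165524 -1.0518355   4.87004185] [ 0.18439549  0.34306213  1.87699363 -0.05632198  0.4748556  -1.46936734]
t 26.25 pos [0.5734 0.1755 0.1176] shift [-0.0003  0.0008 -0.0012] turn [-0.0039 -0.0019 -0.0059]
```

Call:
arm_command:
  moves:
    - [[-0.0002, 0, 0.001], [0, 0, 0], 0.002]
    - [[-0.0003, 0, 0.002], [0, 0, 0], 0.002]
    - [[-0.0003, 0, 0.002], [0, 0, 0], 0.002]
    - [[-0.0003, 0, 0.002], [0, 0, 0], 0.002]
    - [[-0.0003, 0, 0.002], [0, 0, 0], 0.002]

```text
time: 26.75
tool_pos: [0.5738, 0.1756, 0.1172]
tool_rot: [-3.14, 0.448, -3.014]
contact_force: [-15.8, -3.6, 19.0]
opening: 0.002
grip_force: 12.6
```

Hard stop: 2 mm commanded gave only about 0.6 mm of motion and 25 N. The knob is home, so I'll retreat and check.

Call:
arm_command:
  moves:
    - [[0.001, 0, -0.01], [0, 0, 0], 0.002]
    - [[0.005, 0, -0.04], [0, 0, 0], 0.002]
    - [[0.02, 0, -0.08], [0, 0, 0], 0.002]
    - [[0.04, 0, -0.12], [0, 0, 0], 0.002]
    - [[0.06, 0, -0.15], [0, 0, 0], 0.002]

```text
time: 27.25
tool_pos: [0.4559, 0.1606, 0.2267]
tool_rot: [-3.141, 0.451, -3.014]
contact_force: [-0.0, 0.3, -1.4]
opening: 0.0019
grip_force: 0.0
```

Call:
arm_command:
  moves:
    - [[0, 0, 0], [0, 0, 0], 0.002]
    - [[0, 0, 0], [0, 0, 0], 0.002]
    - [[0, 0, 0], [0, 0, 0], 0.002]
    - [[0, 0, 0], [0, 0, 0], 0.002]
    - [[0, 0, 0], [0, 0, 0], 0.002]

```text
time: 27.75
tool_pos: [0.4571, 0.1606, 0.2239]
tool_rot: [-3.141, 0.447, -3.015]
contact_force: [0.7, 0.7, -0.0]
opening: 0.0022
grip_force: 0.0
```

```bash
python3 - <<'E'
from h import *
s=robot.read_camera("side")[:,:,::-1]; s0=cv2.imread("pics/side0.png"); s8=cv2.imread("pics/s8.png")
def st(im,r0,r1,c0,c1,t=45):
    d=im[r0:r1,c0:c1].max(2)<t; r,c=np.nonzero(d); return d.sum(),(c.mean()+c0).round(1),(r.mean()+r0).round(1)
for k,im in dict(start=s0,out=s8,now=s).items(): print(k,"knob",st(im,176,198,346,366),"grip",st(im,160,185,236,282))
for nm,(r0,r1,c0,c1) in dict(bottle=(150,202,402,426),shaker=(225,280,362,395),cups=(264,334,203,245)).items():
    print(nm,np.abs(s[r0:r1,c0:c1].astype(int)-s0[r0:r1,c0:c1]).mean())
print(robot.observe()['contact_force'])
E
```

```text
start knob (np.int64(46), np.float64(356.7), np.float64(190.8)) grip (np.int64(269), np.float64(256.6), np.float64(171.5))
out knob (np.int64(45), np.float64(353.2), np.float64(184.4)) grip (np.int64(265), np.float64(256.9), np.float64(171.4))
now knob (np.int64(45), np.float64(356.7), np.float64(190.8)) grip (np.int64(263), np.float64(256.9), np.float64(171.4))
bottle 2.8696581196581197
shaker 2.615977961432507
cups 2.9281179138321995
[ 0.06428035  0.07360505 -0.56471158]
```

The knob and lever are at their starting pixels and the bottle, shaker and cups haven't moved.

```bash
python3 -c "
from cell import robot; print(robot.hand_in())"
```

```text
the job is handed in; nothing more can be done
None
```

I handed the job in at about 28 s: the knob was pulled out, the lever held fully down for about 2 s and let back up, and the knob pushed home. The bottle, shaker and cup stack did not move; the judge's result was not shown.

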